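# Click a drill battery pack home in the charging dock

### The arm

A 7-joint arm with a two-finger parallel gripper is mounted at the origin on the work surface. World frame = base frame: x ahead of the robot, y to its left, z up, the work surface at z = 0. Lengths are in m, angles in rad, forces in N, time in s.
With the tool pointing down it reaches from about 0.4 to 0.875 m from the base axis. Payload 6.5 kg.
Tool frame: the origin (TCP) lies between the finger pads; the fingertips stand 25 mm ahead of it and the grasp point (between the pads) lies 6 mm ahead of it; z points along the fingers, y is the line along which they close (so a half turn about z gives the same grasp; the last joint's range is limited). The gripper opens to 85 mm and grips with 20 to 120 N. Pads are 22 mm wide; open, the fingers measure 114 mm over their backs; the gripper's body (76 mm by 85 mm) begins 54 mm behind the grasp point. The pads swing forward as they close: fully open they stand 13 mm farther back than shut.
Start: joints at [1.039, 0.536, -0.004, 1.538, 0.003, 1.067, -0.071], TCP at [0.292, -0.581, 0.256] pointing down, gripper open.
Joint ranges: [-2.7, 2.7], [-0.37, 2.16], [-1.27, 1.26], [0.24, 2.4], [-1.31, 4.45], [0.19, 1.91], [-2.76, 2.76]. Speed limits (rad/s): [2.39, 2.39, 3.14, 3.14, 3.14, 3.14, 3.14].

### API

Orientations are given as a 3x3 rotation matrix whose columns are the frame's x, y, z axes.
In Python, from plant import bot gives the robot as it stands.
- The arm moves only by the tool servo_tool, never from a script. Its argument "series" is a list that holds one entry, the list of rows, each a list of 7 numbers: the finger opening in cm, from 0 to 8.54, then the shift along the tool's x, y, z in cm, then the turn, a rotation vector about the tool's x, y, z in rad. A call has 1 to 8 rows; each row shifts and turns the commanded pose from where the row before left it, along the tool's axes as they then stand; what a row does not reach is not made up. A row lasts 1/10 s, in which the tool goes at most 50 mm and 8.59 degrees, less where a joint would pass 70% of its speed; a pose out of reach is approached as far as the arm can. A call with a gripper value outside its range is refused whole. The fingers move at their own pace and stop on an object; "grip_force" is the grip in N (left out, the last holds). Time passes only in rows, so rows that do not move let the fingers close. It gives the time, the measured TCP pose, the force, the opening and the grip force at its end, in the units of the state.
- bot.observe(): the state, without advancing time (a new reading comes with each control period).
- bot.camera(name): name is "scene" or "top"; returns the picture (420x560x3 uint8, blue, green, red); there is no depth.
- bot.calibration(name): a dict with "fov_y" (degrees; the focal length in pixels is half the picture's height over the tangent of half this angle, whatever the lens; pixels are square), "cx", "cy" (the principal point, pixels), "R" (3x3) and "t" (3): a world point X has camera coordinates R X + t. Camera axes: x right, y down, z forward; pixel columns grow to the right and rows downward; lengths in m; the calibration is good to about 2 mm. A picture is of the moment at which its call begins. calibration takes no time and is no camera call.
- bot.close_job(): hands the job in; it is judged then, once.
Trained networks look in the newest picture that a camera, given by its name, has taken for a name from the list of things; names that differ only in an ending like _2 or _b are one class to them, and where a whole thing is asked for, a point or a joint stands for the part that bears it (a point fixed in the world has none). Each returns a list of dicts, best first, with "confidence" (0 to 1); they miss things now and then, are a little off and sometimes report something else, mostly with a low value. They report only what shows in the picture. A call takes as long as a camera call. They do not tell look-alikes from the thing itself.
- bot.look_for(camera, query): "extent" ([left, top, right, bottom] in pixels, round what is visible of it).
- bot.regions_of(camera, query): "pixels" (420x560 bool, what is visible of it) and "extent" ([left, top, right, bottom] in pixels, round what is visible of it).
The state is a dict: "clock": time; "joints": joint angles; "joint_velocities": joint speeds; "tau": joint torques, N m; "tcp_pos": TCP position; "orientation": TCP orientation; "force": force on the tool from outside, world axes, zero at the start; "ft_torque": the same for the moment, N m; "opening": opening from 0.0 (shut) to 1.0 (fully open); "finger_force": force on a finger pad.
Only numpy, scipy, OpenCV 4.12 (cv2) and the standard library are available. Lean on these libraries where they do the work, as an engineer would, in place of code of your own. Each camera call takes 0.05 s, during which the arm holds its last target. There are 200 camera calls.

### The job

Take the plywood dust cover off the charging dock and set it down right way up, flat on the bench. Then put the larger of the two battery packs into the dock's recess and press it straight down against the sprung floor until both catches snap over its rim and it stays down flush when you let go. Leave the smaller pack, the mug and the glue bottle where they are.

Things in the scene. Friction and masses are not known exactly. Their poses are not given: they have to be found in the camera images.
- dock: Black charging dock fixed to the bench, 204 (x) x 116 (y) x 75 (z) mm, recess open at its top. Origin: centre of its underside; x along its length, z up. Its flat top (deck) is 75 mm above the origin. At each x end of the recess (|x| 70 to 86 mm, 44 mm wide in y) a grey catch housing stands 22 mm above the deck. Seated, the pack's origin is 32 mm above this origin, x along x, either way round.
- dock_mouth (a point): Centre of the recess at deck height, 75 mm above the dock's origin; axes as the dock. Recess, centred here: 126 (x) x 66 (y) mm down to 13 mm below the deck (a step at each x end), then 106 x 66 mm below that: 3 mm of play round the pack on each side. The long y edges at the deck and the step's edges are bevelled, 3 mm wide and 6 mm deep, to lead the pack in.
- platform (a joint): Sprung steel floor of the recess, m of sinking: 0 at rest (its top 20 mm below the deck), 0.026 at its lower stop. Pushes up with about 5 N at rest plus 0.25 N per mm. With the pack resting on it unpressed it sinks 0 to 2 mm; with the pack caught it reads about 0.023.
- catch_a (a joint): Spring catch at the dock's +x end, m of outward slide: 0 out over the recess, 0.014 pushed right back. Steel nose 30 mm wide, flat underside level with the deck, tip 54 mm from the recess centre, steep ramp on top up to 18 mm above the deck. The pack's rim pushes it back 6 mm going down; it springs out over the rim. The whole press takes about 8 to 18 N.
- catch_b (a joint): The same catch at the dock's -x end.
- pack: Larger battery pack, grey and black plastic, 0.34 kg, standing on the bench. Origin: centre of its underside; x along its length, z up. Body 100 x 60 mm, height 0 to 34 mm; rim 120 (x) x 60 (y) mm, 34 to 43 mm; grip block 80 (x) x 40 (y) mm, 43 to 73 mm, to be gripped across its y. Seated, the rim's top is flush with the deck, under the catches.
- pack_top (a point): Centre of the larger pack's top face, 73 mm above its underside; axes as the pack.
- small_pack: The smaller battery pack of the same look: body 62 x 60 mm, rim 74 x 60 mm, grip block 46 x 40 mm, same heights (73 mm in all). Origin: centre of its underside. Not to be moved; the two packs may stand in either place.
- cover: Plywood dust cover, an upside-down shallow box 188 (x) x 100 (y) x 35 (z) mm, 0.2 kg, loose on the dock's deck over recess and catches, x along the dock's x. Inner height 30 mm. Origin: centre of its open underside. On top a dark bar handle 80 (x) x 16 (y) mm, from 35 to 65 mm height. Free bench to set it down: beyond the packs (around x 0.66, y -0.17 m).
- cover_handle (a point): Centre of the cover's handle, 52 mm above the cover's origin; axes as the cover. Grip it with the fingers closing along y (16 mm).
- mug: Dark steel mug, 76 mm across (handle apart), 85 mm high. Origin: centre of its underside. Not to be moved.
- glue: White glue bottle, 60 mm across, 130 mm high. Origin: centre of its underside. Not to be moved.
Mind the look-alikes: they are no part of the job. Several things have the shape of the cover; the one meant has the colours described above.

How it is judged:
On the way, in this order (a step that is already met when the one before it is completed fails the run):
1. the cover lies flat on the bench, off the dock (height (world z) of cover below 0.008 m and angle between cover's own z axis and vertical below 0.1 rad and linear speed of cover below 0.03 m/s and contact force between the fingers and cover below 0.1 N), for 0.2 s.
2. the larger pack is pressed down flush and both catches have sprung out over its rim (z of pack in the frame of dock below 0.035 m and horizontal distance between pack and dock below 0.008 m and value of joint each of catch_a, catch_b below 0.003 m), for 0.2 s.
At the end, for the whole second after the job is handed in: Cover right way up, flat on the bench (8 mm, 0.1 rad). Larger pack released, still, in the dock within 3 mm of flush, 8 mm of centre, tilt 0.05, turn 0.12 rad; both catches within 3 mm of fully out, platform sunk over 19 mm (all of step 2 and height (world z) of cover below 0.008 m and angle between cover's own z axis and vertical below 0.1 rad and linear speed of each of cover, pack below 0.02 m/s and angle between pack's own z axis and vertical below 0.05 rad and angle between the x axis of pack and the x axis of dock, either way round below 0.12 rad and value of joint platform above 0.019 m); the robot touches nothing.
It fails at once if the smaller pack, mug or glue bottle is moved by more than 30 mm (distance of any of small_pack, mug, glue from where it was at the start of the episode above 0.03 m).
It also fails if it takes over 66 s, if anything falls off the work surface, if the arm or the gripper's body presses on something with over 40 N, if the wrist force passes 120 N, or if a joint passes its speed limit or range.

## Working session

There is one attempt and no reset: what is moved stays moved. The work goes in short steps, Python scripts to look and compute and a tool call to move; the robot and the scene stay as the last step left them, time stands still between calls to the robot, and variables do not carry over. Pictures are saved under pics/ and viewed, at most 10 in all, crops included, and the job is handed in when it is done.

Besides the shell and the picture viewer there is one more tool, called after "Call:" as name([rows], argument=value, ...), one row to a line, values as JSON. servo_tool: Moves the arm, as the interface text tells. Its arguments: {"type":"object","properties":{"series":{"type":"array","items":{"type":"array","items":{"type":"array","items":{"type":"number"}}}},"grip_force":{"type":"number"}},"required":["series"]}

```bash
mkdir -p pics; ls; python3 - <<'E'
from plant import bot
import cv2,numpy as np
np.set_printoptions(precision=4,suppress=True)
for n in("scene","top"):
    im=bot.camera(n); cv2.imwrite(f"pics/{n}0.png",im)
    c=bot.calibration(n); print(n,c)
    for q in("dock","cover","cover_handle","pack","small_pack","mug","glue"):
        print(q,[(d['extent'],round(d['confidence'],2)) for d in bot.look_for(n,q)][:4])
s=bot.observe();print(s['clock'],s['tcp_pos'],s['orientation'],s['opening'])
E
```

```text
pics
scene {'fov_y': 42.317434496195, 'cx': 287.83069024048297, 'cy': 216.12272232978412, 'R': array([[ 0.4898,  0.8718, -0.0055],
       [ 0.7098, -0.4024, -0.5782],
       [-0.5063,  0.2793, -0.8159]]), 't': array([-0.2403, -0.3323,  1.9193])}
dock [([305.8, 189.9, 380.4, 247.8], 0.92)]
cover [([283.5, 132.9, 328.1, 187.7], 0.67), ([391.3, 210.0, 464.1, 266.4], 0.63), ([313.0, 166.3, 377.7, 227.3], 0.56)]
cover_handle [([312.8, 168.8, 381.1, 228.4], 0.93), ([393.1, 212.1, 469.2, 262.9], 0.74), ([285.8, 134.9, 324.3, 183.4], 0.69)]
pack [([185.8, 232.9, 220.5, 277.8], 0.95)]
small_pack [([240.6, 216.1, 269.2, 246.1], 0.72)]
mug [([138.5, 269.9, 171.9, 308.6], 0.75), ([185.9, 238.6, 220.6, 279.4], 0.31)]
glue [([357.8, 117.2, 379.3, 156.5], 0.6)]
top {'fov_y': 54.184263872116, 'cx': 283.95146836093613, 'cy': 209.35571763747595, 'R': array([[ 0.0107, -0.9999, -0.0078],
       [-0.9845, -0.0092, -0.175 ],
       [ 0.1749,  0.0095, -0.9845]]), 't': array([-0.0333,  0.5519,  1.3464])}
dock [([214.8, 181.5, 250.6, 243.4], 0.72)]
cover [([157.1, 138.6, 210.5, 168.5], 0.94), ([206.6, 180.2, 244.4, 237.3], 0.88), ([199.6, 249.4, 249.9, 311.4], 0.71), ([350.9, 212.7, 371.4, 248.9], 0.18)]
cover_handle [([213.0, 177.2, 244.2, 235.0], 0.95), ([159.5, 137.6, 211.4, 169.4], 0.95), ([196.6, 255.6, 248.9, 315.7], 0.84), ([211.3, 179.4, 249.5, 242.1], 0.33)]
pack [([347.4, 210.0, 374.7, 248.4], 0.96)]
small_pack [([302.1, 219.3, 320.3, 241.8], 0.68)]
mug [([385.1, 201.5, 422.8, 229.9], 0.6), ([209.2, 175.8, 249.5, 243.7], 0.46)]
glue [([150.7, 257.6, 178.5, 276.5], 0.9)]
0.8 [ 0.2919 -0.5807  0.2563] [[ 0.8935  0.4491 -0.    ]
 [ 0.4491 -0.8935  0.    ]
 [-0.     -0.     -1.    ]] 0.9976343592105643
```

```bash
python3 - <<'E'
import cv2
im=cv2.imread("pics/top0.png")[120:330,135:435]
cv2.imwrite("pics/c1.png",cv2.resize(im,(800,560),interpolation=cv2.INTER_CUBIC))
im=cv2.imread("pics/scene0.png")[100:320,130:480]
cv2.imwrite("pics/c2.png",cv2.resize(im,(800,503),interpolation=cv2.INTER_CUBIC))
E
```

```text
(no output)
```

View pics/c1.png

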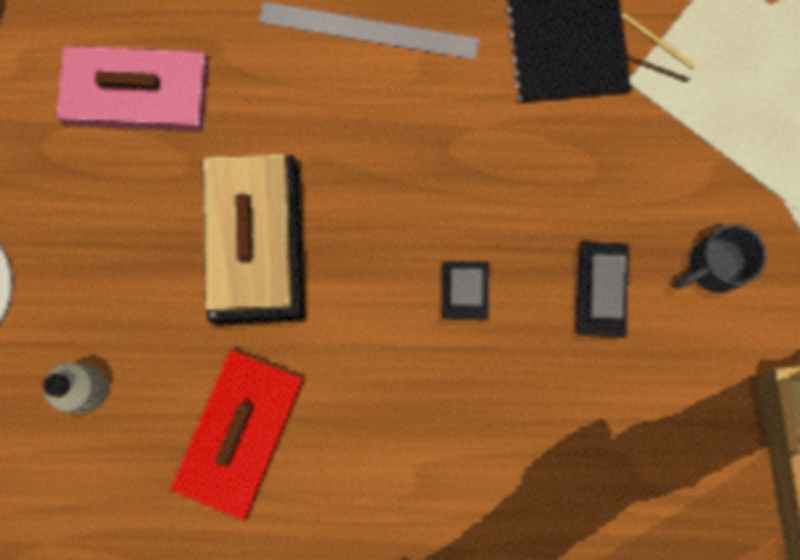

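View pics/c2.png

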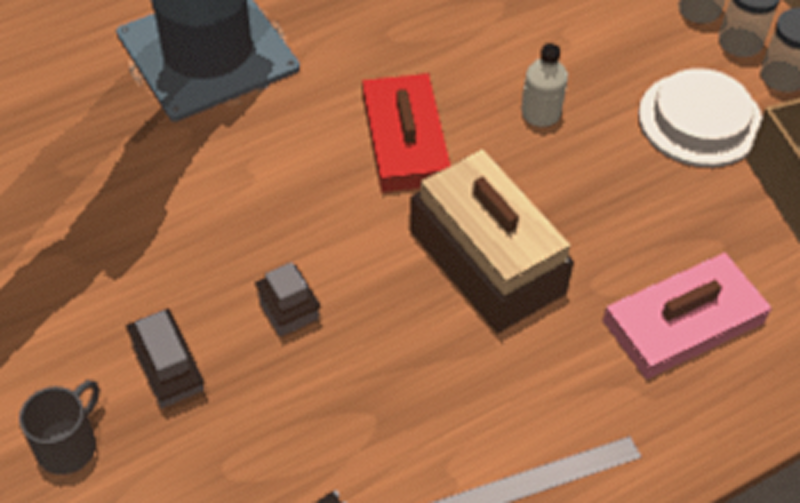

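Candidates with the cover's shape in the top view are pink (183,153), plywood on the black dock (226,207) and red (225,283). Only the middle one is plywood and sits on the dock, as the enlarged crop confirms. The larger pack is at (361,228), next to the mug; the smaller is at (311,230).

```bash
cat > h.py <<'E'
from plant import bot
import cv2,numpy as np
np.set_printoptions(precision=4,suppress=True)
def cam(n):
    c=bot.calibration(n); f=210/np.tan(np.radians(c['fov_y']/2)); return c,f
def onplane(n,px,z):
    c,f=cam(n); px=np.atleast_2d(px).astype(float)
    d=np.c_[(px[:,0]-c['cx'])/f,(px[:,1]-c['cy'])/f,np.ones(len(px))]@c['R']
    o=-c['R'].T@c['t']; return (o+d*((z-o[2])/d[:,2])[:,None])[:,:2]
def proj(n,X):
    c,f=cam(n); p=np.atleast_2d(X)@c['R'].T+c['t']; return np.c_[c['cx']+f*p[:,0]/p[:,2],c['cy']+f*p[:,1]/p[:,2]]
def face(n,mask,z):
    """centre, yaw, size of a planar face from its mask"""
    ys,xs=np.nonzero(mask); w=onplane(n,np.c_[xs,ys],z)
    (c,s,a)=cv2.minAreaRect((w*1000).astype(np.float32)); m=w.mean(0)
    ev,V=np.linalg.eigh(np.cov(w.T)); v=V[:,1]; yaw=np.arctan2(v[1],v[0])
    return m,np.array(c)/1000,(yaw+np.pi/2)%np.pi-np.pi/2,np.sqrt(12*ev[::-1]),len(xs)
def avg(n,k=4): return np.mean([bot.camera(n).astype(float) for _ in range(k)],0).clip(0,255).astype(np.uint8)
def blob(m,seed):
    k,l=cv2.connectedComponents(m.astype(np.uint8),connectivity=4); ys,xs=np.nonzero(m)
    i=np.argmin((xs-seed[0])**2+(ys-seed[1])**2); return l==l[ys[i],xs[i]]
E
python3 - <<'E'
from h import *
seeds={'top':((220,200),(363,227)),'scene':((328,185),(202,250))}
for n in seeds:
    im=avg(n,3); hsv=cv2.cvtColor(im,cv2.COLOR_BGR2HSV); s=seeds[n]
    for k in(0,1):
        x,y=s[k]; print(n,k,im[y-2:y+3:2,x-2:x+3:2].reshape(-1,3).tolist()[::3])
    x,y=s[0]; ref=np.median(im[y-2:y+3,x-2:x+3].reshape(-1,3),0)
    ply=blob(np.abs(im.astype(float)-ref).max(2)<38,s[0])
    ply=cv2.morphologyEx(ply.astype(np.uint8),cv2.MORPH_CLOSE,np.ones((3,3)))
    cs,_=cv2.findContours(ply,0,2); f=cv2.drawContours(np.zeros_like(ply),cs,-1,1,-1)
    print('cover',face(n,f,.110))
    hd=(f>0)&(ply==0); print('handle mask',face(n,hd,.140))
    x,y=s[1]; ref=np.median(im[y-2:y+3,x-2:x+3].reshape(-1,3),0)
    g=blob(np.abs(im.astype(float)-ref).max(2)<22,s[1]); print('pack',ref,face(n,g,.073))
    o=im.copy(); o[f>0]=o[f>0]//2+[128,0,0]; o[g]=o[g]//2+np.array([0,0,128],np.uint8)
    cv2.imwrite(f'pics/m_{n}.png',o)
a=cv2.imread('pics/m_top.png')[150:280,180:400]; b=cv2.imread('pics/m_scene.png')[140:290,170:400]
a=cv2.resize(a,(400,236),interpolation=0);b=cv2.resize(b,(400,260),interpolation=0)
cv2.imwrite('pics/m.png',cv2.resize(np.vstack([a,b]),None,fx=1.2,fy=1.2))
E
```

```text
top 0 [[110, 169, 209], [107, 168, 209], [107, 168, 209]]
top 1 [[114, 115, 120], [113, 115, 120], [114, 116, 121]]
cover (array([0.5493, 0.1588]), array([0.5508, 0.1593]), np.float64(0.053124401659458975), array([0.1879, 0.0982]), 1708)
handle mask (array([0.5465, 0.1552]), array([0.547 , 0.1542]), np.float64(0.07166068171837425), array([0.0824, 0.0229]), 185)
pack [113. 115. 119.] (array([ 0.4918, -0.2892]), array([ 0.4913, -0.2892]), np.float64(-0.08227674590687517), array([0.077 , 0.0352]), 245)
scene 0 [[138, 186, 224], [132, 178, 218], [133, 178, 219]]
scene 1 [[125, 127, 136], [126, 128, 138], [125, 128, 138]]
cover (array([0.5541, 0.1628]), array([0.5504, 0.1626]), np.float64(0.04313581570463976), array([0.1871, 0.0997]), 1707)
handle mask (array([0.562 , 0.1537]), array([0.5618, 0.1544]), np.float64(-0.0187409418176685), array([0.0883, 0.0305]), 261)
pack [126. 128. 137.] (array([ 0.4937, -0.2854]), array([ 0.4932, -0.2855]), np.float64(-0.04956249682224989), array([0.0758, 0.0369]), 299)
```

View pics/m.png

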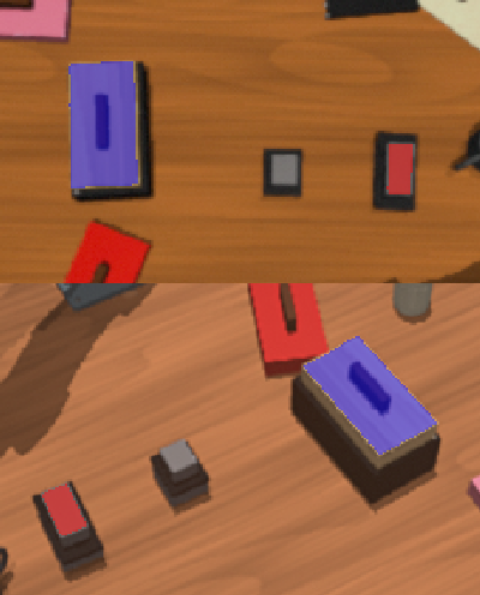

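Call:
servo_tool([
  [[8.5, 0, 0, 0, 0, 0, 0.139], [8.5, 0, 0, 0, 0, 0, 0.139], [8.5, 0, 0, 0, 0, 0, 0.139], [8.5, 1.6, -4, 0, 0, 0, 0], [8.5, 1.6, -4, 0, 0, 0, 0], [8.5, 1.6, -4, 0, 0, 0, 0], [8.5, 1.6, -4, 0, 0, 0, 0], [8.5, 1.6, -4, 0, 0, 0, 0]],
], grip_force=50)

```text
clock: 1.9
tcp_pos: [0.3625, -0.3754, 0.2565]
orientation: [[0.999, 0.049, 0.0], [0.049, -0.999, -0.0], [0.0, 0.0, -1.0]]
force: [1.5, 0.2, 0.4]
opening: 0.996
finger_force: 0.0
```

Call:
servo_tool([
  [[8.5, 1.6, -4, 0, 0, 0, 0], [8.5, 1.6, -4, 0, 0, 0, 0], [8.5, 1.6, -4, 0, 0, 0, 0], [8.5, 1.6, -4, 0, 0, 0, 0], [8.5, 1.6, -4, 0, 0, 0, 0], [8.5, 1.6, -4, 0, 0, 0, 0], [8.5, 1.6, -4, 0, 0, 0, 0], [8.5, 1.6, -4, 0, 0, 0, 0]],
])

```text
clock: 2.7
tcp_pos: [0.4748, -0.0496, 0.2566]
orientation: [[0.999, 0.049, 0.001], [0.049, -0.999, -0.0], [0.001, 0.0, -1.0]]
force: [1.1, -0.0, -0.6]
opening: 0.994
finger_force: 0.0
```

Call:
servo_tool([
  [[8.5, 1.6, -4, 0, 0, 0, 0], [8.5, 1.6, -4, 0, 0, 0, 0], [8.5, 1.6, -4, 0, 0, 0, 0], [8.5, 1.6, -4, 0, 0, 0, 0], [8.5, 0, 0, 0, 0, 0, 0], [8.5, 0, 0, 0, 0, 0, 0]],
])

```text
clock: 3.3
tcp_pos: [0.5304, 0.1127, 0.2561]
orientation: [[0.999, 0.051, -0.0], [0.051, -0.999, 0.0], [-0.0, -0.0, -1.0]]
force: [0.3, -0.6, 0.1]
opening: 0.996
finger_force: 0.0
```

Call:
servo_tool([
  [[8.5, 1.2, -2.35, 0, 0, 0, 0], [8.5, 1.15, -2.35, 0, 0, 0, 0], [8.5, 0, 0, 3, 0, 0, 0], [8.5, 0, 0, 3, 0, 0, 0], [8.5, 0, 0, 3, 0, 0, 0], [8.5, 0, 0, 1.6, 0, 0, 0], [8.5, 0, 0, 1, 0, 0, 0], [8.5, 0, 0, 0, 0, 0, 0]],
])

```text
clock: 4.1
tcp_pos: [0.551, 0.1582, 0.1393]
orientation: [[0.999, 0.047, -0.002], [0.047, -0.999, -0.001], [-0.002, 0.001, -1.0]]
force: [0.3, 0.8, 0.3]
opening: 0.996
finger_force: 0.0
```

Call:
servo_tool([
  [[4, 0, 0, 0, 0, 0, 0], [2, 0, 0, 0, 0, 0, 0], [0, 0, 0, 0, 0, 0, 0], [0, 0, 0, 0, 0, 0, 0], [0, 0, 0, 0, 0, 0, 0], [0, 0, 0, 0, 0, 0, 0], [0, 0, 0, 0, 0, 0, 0], [0, 0, 0, 0, 0, 0, 0]],
])

```text
clock: 4.9
tcp_pos: [0.552, 0.16, 0.1409]
orientation: [[0.999, 0.049, 0.001], [0.049, -0.999, 0.0], [0.001, -0.0, -1.0]]
force: [-1.2, -0.7, 6.0]
opening: 0.177
finger_force: 50.4
```

Call:
servo_tool([
  [[0, 0, 0, -1, 0, 0, 0], [0, 0, 0, -2, 0, 0, 0], [0, 0, 0, -2, 0, 0, 0], [0, 0, 0, -2, 0, 0, 0], [0, 0, 0, 0, 0, 0, 0], [0, 1, 3, 0, 0, 0, 0], [0, 1, 3, 0, 0, 0, 0], [0, 1, 3, 0, 0, 0, 0]],
])

```text
clock: 5.7
tcp_pos: [0.5854, 0.0703, 0.2091]
orientation: [[0.999, 0.05, -0.002], [0.05, -0.999, -0.0], [-0.002, 0.0, -1.0]]
force: [0.8, 0.8, -2.2]
opening: 0.177
finger_force: 49.4
```

Call:
servo_tool([
  [[0, 1, 3, 0, 0, 0, 0], [0, 1, 3, 0, 0, 0, 0], [0, 1, 3, 0, 0, 0, 0], [0, 1, 3, 0, 0, 0, 0], [0, 1, 3, 0, 0, 0, 0], [0, 1, 3, 0, 0, 0, 0], [0, 1.2, 3.5, 0, 0, 0, 0], [0, 1, 3, 0, 0, 0, 0]],
])

```text
clock: 6.5
tcp_pos: [0.6794, -0.1713, 0.2086]
orientation: [[0.999, 0.048, -0.002], [0.048, -0.999, -0.0], [-0.002, 0.0, -1.0]]
force: [-0.5, 0.2, -1.9]
opening: 0.177
finger_force: 49.3
```

```bash
python3 - <<'E'
from h import *
a=bot.camera('scene');b=bot.camera('top');s=bot.observe();print(s['tcp_pos'],s['force'],s['opening'])
cv2.imwrite('pics/v1.png',np.hstack([cv2.resize(a[110:330,120:400],(400,314)),cv2.resize(b[120:330,160:440],(400,300))[:300] if 0 else cv2.resize(b[120:340,160:440],(400,314))]))
E
```

```text
[ 0.6792 -0.1764  0.2083] [ 0.5866 -0.4456 -2.9283] 0.1782593645191211
```

View pics/v1.png

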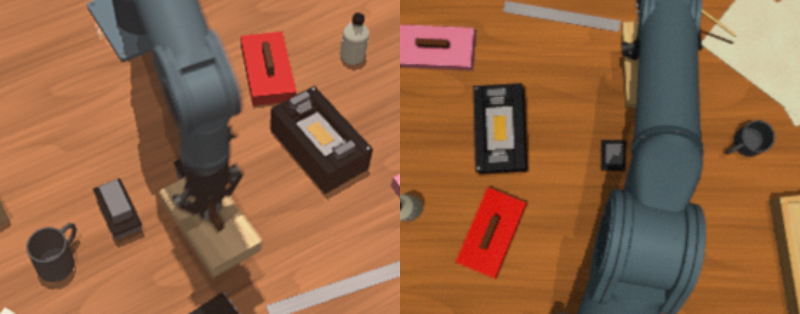

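The view shows the cover held level at (210,225) in the scene half, clear of the packs. The dock is open, with catches at (497,95) and (497,158) in the top half. Lowering now.

Call:
servo_tool([
  [[0, 0, 0, 3, 0, 0, 0], [0, 0, 0, 3, 0, 0, 0], [0, 0, 0, 3, 0, 0, 0], [0, 0, 0, 2.5, 0, 0, 0], [0, 0, 0, 1.5, 0, 0, 0], [0, 0, 0, 0.6, 0, 0, 0], [0, 0, 0, 0.4, 0, 0, 0], [0, 0, 0, 0.1, 0, 0, 0]],
])

```text
clock: 7.4
tcp_pos: [0.6804, -0.1693, 0.0699]
orientation: [[0.999, 0.049, 0.001], [0.049, -0.999, -0.0], [0.001, 0.0, -1.0]]
force: [0.6, 0.7, -1.4]
opening: 0.177
finger_force: 49.4
```

Call:
servo_tool([
  [[0, 0, 0, 0.1, 0, 0, 0], [0, 0, 0, 0, 0, 0, 0]],
])

```text
clock: 7.6
tcp_pos: [0.6804, -0.1695, 0.0692]
orientation: [[0.999, 0.049, 0.001], [0.049, -0.999, -0.0], [0.001, 0.0, -1.0]]
force: [0.6, -0.7, -1.4]
opening: 0.174
finger_force: 49.4
```

Call:
servo_tool([
  [[0, 0, 0, 0.15, 0, 0, 0], [0, 0, 0, 0.15, 0, 0, 0], [0, 0, 0, 0, 0, 0, 0]],
])

```text
clock: 7.9
tcp_pos: [0.6802, -0.1694, 0.066]
orientation: [[0.999, 0.049, 0.001], [0.049, -0.999, -0.0], [0.001, 0.0, -1.0]]
force: [-1.2, -0.3, 3.1]
opening: 0.173
finger_force: 50.0
```

Call:
servo_tool([
  [[0, 0, 0, 0.1, 0, 0, 0], [0, 0, 0, 0, 0, 0, 0]],
])

```text
clock: 8.1
tcp_pos: [0.6802, -0.1694, 0.0659]
orientation: [[0.999, 0.049, 0.001], [0.049, -0.999, -0.0], [0.001, 0.0, -1.0]]
force: [-4.7, 0.3, 10.4]
opening: 0.181
finger_force: 51.2
```

Call:
servo_tool([
  [[4, 0, 0, 0, 0, 0, 0], [8.5, 0, 0, 0, 0, 0, 0], [8.5, 0, 0, 0, 0, 0, 0], [8.5, 0, 0, 0, 0, 0, 0], [8.5, 0, 0, -2, 0, 0, 0], [8.5, 0, 0, -3, 0, 0, 0], [8.5, 0, 0, -4, 0, 0, 0], [8.5, 0, 0, -3, 0, 0, 0.115]],
])

```text
clock: 8.9
tcp_pos: [0.6803, -0.1695, 0.1864]
orientation: [[0.998, -0.068, 0.002], [-0.068, -0.998, 0.0], [0.002, -0.0, -1.0]]
force: [0.5, -0.6, -0.5]
opening: 0.998
finger_force: 0.0
```

Call:
servo_tool([
  [[8.5, -3, 2.2, 0, 0, 0, 0], [8.5, -3, 2.2, 0, 0, 0, 0], [8.5, -3, 2.2, 0, 0, 0, 0], [8.5, -3, 2.2, 0, 0, 0, 0], [8.5, -3, 2.2, 0, 0, 0, 0], [8.5, -2.9, 2, 0, 0, 0, 0], [8.5, 0, 0, 0, 0, 0, 0], [8.5, 0, 0, 0, 0, 0, 0]],
])

```text
clock: 9.7
tcp_pos: [0.4922, -0.2878, 0.1845]
orientation: [[0.998, -0.068, 0.0], [-0.068, -0.998, -0.0], [0.0, 0.0, -1.0]]
force: [0.2, 0.7, 1.2]
opening: 0.994
finger_force: 0.0
```

Call:
servo_tool([
  [[8.5, 0, 0, 3, 0, 0, 0], [8.5, 0, 0, 3, 0, 0, 0], [8.5, 0, 0, 2.5, 0, 0, 0], [8.5, 0, 0, 1.7, 0, 0, 0], [8.5, 0, 0, 1, 0, 0, 0], [8.5, 0, 0, 0, 0, 0, 0], [6, 0, 0, 0, 0, 0, 0], [5, 0, 0, 0, 0, 0, 0]],
])

```text
clock: 10.5
tcp_pos: [0.4936, -0.2874, 0.0733]
orientation: [[0.998, -0.066, 0.002], [-0.066, -0.998, -0.001], [0.002, 0.001, -1.0]]
force: [0.5, -0.2, 0.7]
opening: 0.687
finger_force: 0.0
```

Call:
servo_tool([
  [[4.2, 0, 0, 0, 0, 0, 0], [3.5, 0, 0, 0, 0, 0, 0], [3, 0, 0, 0, 0, 0, 0], [2, 0, 0, 0, 0, 0, 0], [2, 0, 0, 0, 0, 0, 0], [2, 0, 0, 0, 0, 0, 0]],
], grip_force=90)

```text
clock: 11.1
tcp_pos: [0.4934, -0.2873, 0.0735]
orientation: [[0.998, -0.066, 0.002], [-0.066, -0.998, -0.001], [0.002, 0.001, -1.0]]
force: [-0.7, 2.0, 6.0]
opening: 0.451
finger_force: 90.2
```

```bash
python3 - <<'E'
from h import *
a=bot.camera('scene');b=bot.camera('top');s=bot.observe();print(s['tcp_pos'],s['force'],s['opening'])
cv2.imwrite('pics/v2.png',np.hstack([cv2.resize(a[110:330,120:400],(400,314)),cv2.resize(b[120:340,160:440],(400,314))]))
E
```

```text
[ 0.4934 -0.2873  0.0734] [-0.3617  1.0811  5.156 ] 0.4528936525153056
```

View pics/v2.png

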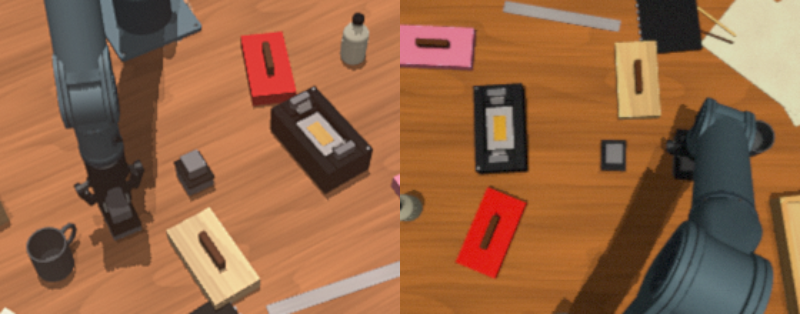

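The cover (637,80 right half) lies flat on the bench, clear of the packs, and the large pack is gripped with the opening at about 39 mm. Next I lift the pack and measure the dock.

Call:
servo_tool([
  [[2, 0, 0, -1, 0, 0, 0], [2, 0, 0, -3, 0, 0, 0], [2, 0, 0, -4, 0, 0, 0], [2, 0, 0, -4, 0, 0, 0], [2, 0, 0, -2, 0, 0, 0], [2, 0, 0, 0, 0, 0, 0]],
])

```text
clock: 11.8
tcp_pos: [0.4942, -0.2882, 0.2159]
orientation: [[0.998, -0.066, 0.006], [-0.066, -0.998, -0.003], [0.006, 0.003, -1.0]]
force: [0.5, -0.1, -3.2]
opening: 0.449
finger_force: 91.5
```

```bash
cat > dock.py <<'E'
from h import *
from scipy.optimize import minimize
def hullmask(n,p,boxes,S=4):
    m=np.zeros((420*S,560*S),np.uint8); c,s=np.cos(p[2]),np.sin(p[2])
    for (x0,x1,y0,y1,z0,z1) in boxes:
        P=np.array([[x,y,z] for x in(x0,x1) for y in(y0,y1) for z in(z0,z1)])
        W=np.c_[p[0]+c*P[:,0]-s*P[:,1],p[1]+s*P[:,0]+c*P[:,1],P[:,2]]
        q=((proj(n,W)+.5)*S*16).astype(np.float32); q=cv2.convexHull(q).round().astype(np.int32)-8
        cv2.fillConvexPoly(m,q,255,shift=4)
    return cv2.resize(m,(560,420),interpolation=cv2.INTER_AREA)/255.
def fit(masks,boxes,p0):
    f=lambda p:sum(np.abs(hullmask(n,p,boxes)-m).sum() for n,m in masks.items())
    r=minimize(f,p0,method='Nelder-Mead',options=dict(initial_simplex=np.array(p0)+np.array([[0,0,0],[.01,0,0],[0,.01,0],[0,0,.06]]),xatol=1e-4,fatol=.05))
    return r.x,r.fun
E
python3 - <<'E'
from dock import *
boxes=[(-.102,.102,-.058,.058,0,.075),(-.086,-.070,-.022,.022,.075,.097),(.070,.086,-.022,.022,.075,.097)]
M={}; ims={}
for n in('top','scene'):
    im=ims[n]=avg(n,4); hsv=cv2.cvtColor(im,cv2.COLOR_BGR2HSV)
    dark=(im[:,:,2]<75)
    h=hullmask(n,[.5515,.161,.048],[(-.12,.12,-.075,.075,0,.1)])>0
    m=(dark&h).astype(np.uint8)
    cs,_=cv2.findContours(m,0,2); c=max(cs,key=cv2.contourArea)
    M[n]=cv2.drawContours(np.zeros((420,560),np.uint8),[c],-1,1,-1).astype(float)
    print(n,M[n].sum(),fit({n:M[n]},boxes,[.5515,.161,.048]))
r,_=fit(M,boxes,[.5515,.161,.048]); print('both',r)
out=[]
for n in M:
    o=ims[n].copy(); e=hullmask(n,r,boxes)>.5; ed=e^cv2.erode(e.astype(np.uint8),np.ones((3,3))).astype(bool); o[ed]=[0,255,0]
    k=M[n]>.5; o[k^cv2.erode(k.astype(np.uint8),np.ones((3,3))).astype(bool)]=[0,0,255]
    u,v=proj(n,[r[0],r[1],.05])[0].astype(int); out.append(cv2.resize(o[v-45:v+45,u-50:u+50],(400,360),interpolation=0))
cv2.imwrite('pics/d.png',np.hstack(out))
print(bot.observe()['tcp_pos'])
E
```

```text
top 2212.0 (array([0.5493, 0.1555, 0.0627]), np.float64(98.67058823529412))
scene 2851.0 (array([0.5503, 0.1608, 0.0519]), np.float64(299.46666666666664))
both [0.5495 0.1578 0.064 ]
[ 0.492  -0.2869  0.2111]
```

View pics/d.png

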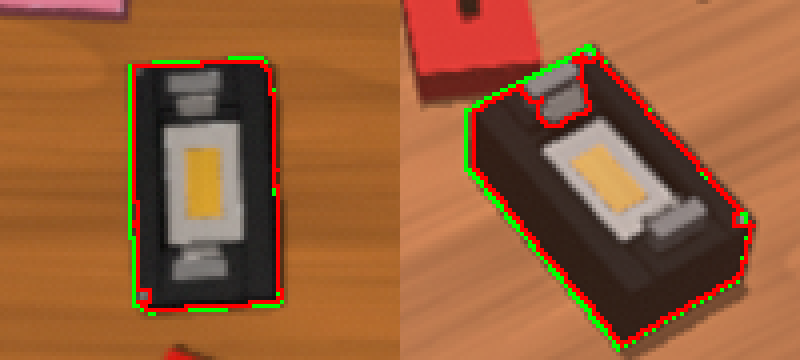

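```bash
cat > md.py <<'E'
from dock import *
boxes=[(-.102,.102,-.058,.058,0,.075),(-.086,-.070,-.022,.022,.075,.097),(.070,.086,-.022,.022,.075,.097)]
M={}; out=[]
for n in('top','scene'):
    im=avg(n,4); rb=im[:,:,2].astype(float)-im[:,:,0]
    h=hullmask(n,[.5505,.159,.055],[(-.115,.115,-.07,.07,0,.1)])>0
    core=hullmask(n,[.5505,.159,.055],[(-.08,.08,-.04,.04,.03,.07)])>0.5
    t=(np.median(rb[h&(rb>45)])+np.median(rb[h&(rb<30)]))/2
    m=((rb<t)&h|core).astype(np.uint8)
    cs,_=cv2.findContours(m,0,2); c=max(cs,key=cv2.contourArea)
    M[n]=cv2.drawContours(np.zeros((420,560),np.uint8),[c],-1,1,-1).astype(float)
    r=fit({n:M[n]},boxes,[.5505,.159,.055]); print(n,t,M[n].sum(),hullmask(n,r[0],boxes).sum(),r)
print('both',fit(M,boxes,[.5505,.159,.055]))
# housings (grey) in the top view, on z=.097
E
python3 md.py
```

```text
top 61.5 2276.0 2308.333333333333 (array([0.5494, 0.1553, 0.0712]), np.float64(61.72941176470589))
scene 64.0 3164.0 3161.513725490196 (array([0.5503, 0.1604, 0.0627]), np.float64(66.07843137254902))
both (array([0.5507, 0.1585, 0.0552]), np.float64(237.9921568627451))
```

Call:
servo_tool([
  [[2, 0, 0, 0, 0, 0, -0.128], [2, 0.6, -3, 0, 0, 0, 0], [2, 0.7, -3.7, 0, 0, 0, 0], [2, 0.7, -3.7, 0, 0, 0, 0], [2, 0.7, -3.7, 0, 0, 0, 0], [2, 0.7, -3.7, 0, 0, 0, 0], [2, 0.7, -3.7, 0, 0, 0, 0], [2, 0.7, -3.7, 0, 0, 0, 0]],
])

```text
clock: 13.4
tcp_pos: [0.5251, -0.0313, 0.2125]
orientation: [[0.998, 0.062, 0.001], [0.062, -0.998, -0.0], [0.001, 0.0, -1.0]]
force: [0.5, -0.5, -3.7]
opening: 0.449
finger_force: 91.5
```

Call:
servo_tool([
  [[2, 0.7, -3.7, 0, 0, 0, 0], [2, 0.7, -3.7, 0, 0, 0, 0], [2, 0.7, -3.7, 0, 0, 0, 0], [2, 0.7, -3.7, 0, 0, 0, 0], [2, 0.7, -3.7, 0, 0, 0, 0], [2, 0.2, -0.4, 0, 0, 0, 0], [2, 0, 0, 0, 0, 0, 0], [2, 0, 0, 0, 0, 0, 0]],
])

```text
clock: 14.2
tcp_pos: [0.5502, 0.1567, 0.2121]
orientation: [[0.998, 0.061, -0.0], [0.061, -0.998, -0.001], [-0.001, 0.001, -1.0]]
force: [-0.5, -0.9, -3.3]
opening: 0.449
finger_force: 91.5
```

```bash
python3 - <<'E'
from h import *
s=bot.observe();print(s['tcp_pos'],s['orientation'],s['force'],s['opening'])
out=[]
for n in('top','scene'):
    im=avg(n,3); cv2.imwrite(f'pics/o_{n}.png',im)
    u,v=proj(n,[.55,.158,.1])[0].astype(int); o=im[v-55:v+55,u-50:u+50]; out.append(cv2.resize(o,(400,440),interpolation=cv2.INTER_CUBIC)); print(n,u-50,v-55)
cv2.imwrite('pics/o.png',np.hstack(out))
E
```

```text
[0.5502 0.1567 0.2121] [[ 0.9982  0.0606 -0.0004]
 [ 0.0606 -0.9982 -0.0013]
 [-0.0005  0.0013 -1.    ]] [-0.4613 -0.8711 -3.274 ] 0.44948938653097786
top 177 151
scene 294 139
```

View pics/o.png

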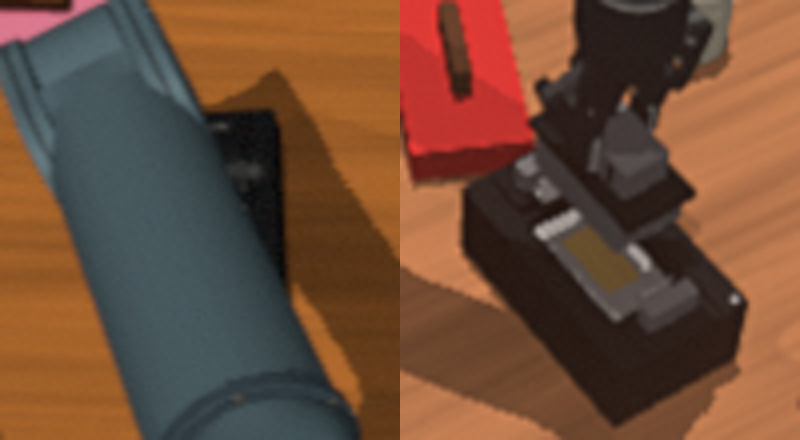

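```bash
python3 - <<'E'
from h import *
def corners(p,zs,hx,hy,tag):
    c,s=np.cos(p[2]),np.sin(p[2])
    for z in zs:
        for a,b in((-hx,-hy),(hx,-hy),(hx,hy),(-hx,hy)):
            X=[p[0]+c*a-s*b,p[1]+s*a+c*b,z]; q=proj('scene',X)[0]; L.append(q); print(tag,z,a,b,q,'crop',(q+.5-[294,139])*4+[400,0])
L=[]
corners([.5502,.1575,.0607],[.1816,.1726],.06,.03,'rim')
corners([.5503,.1604,.0627],[.075],.102,.058,'deck')
im=cv2.imread('pics/o_scene.png')
S=8; o=cv2.resize(im[155:215,315:390],None,fx=S,fy=S,interpolation=cv2.INTER_CUBIC)
for q in L:
    cv2.circle(o,tuple(int(v) for v in ((q+.5-[315,155])*S)),3,(0,255,0),-1)
cv2.imwrite('pics/o2.png',o)
E
```

```text
rim 0.1816 -0.06 -0.03 [325.3818 168.078 ] crop [527.5271 118.3118]
rim 0.1816 0.06 -0.03 [350.398  195.9318] crop [627.5918 229.7272]
rim 0.1816 0.06 0.03 [367.6746 186.6329] crop [696.6985 192.5317]
rim 0.1816 -0.06 0.03 [342.3105 159.4534] crop [595.2421  83.8136]
rim 0.1726 -0.06 -0.03 [325.2226 170.1087] crop [526.8904 126.435 ]
rim 0.1726 0.06 -0.03 [350.1106 197.9058] crop [626.4422 237.6231]
rim 0.1726 0.06 0.03 [367.3075 188.6277] crop [695.2299 200.5106]
rim 0.1726 -0.06 0.03 [342.0747 161.5004] crop [594.2986  92.0015]
deck 0.075 -0.102 -0.058 [308.9616 185.5186] crop [461.8465 188.0745]
deck 0.075 0.102 -0.058 [348.9557 232.144 ] crop [621.823  374.5762]
deck 0.075 0.102 0.058 [380.7484 214.1528] crop [748.9936 302.6113]
deck 0.075 -0.102 0.058 [339.7358 169.5777] crop [584.9432 124.3108]
```

View pics/o2.png

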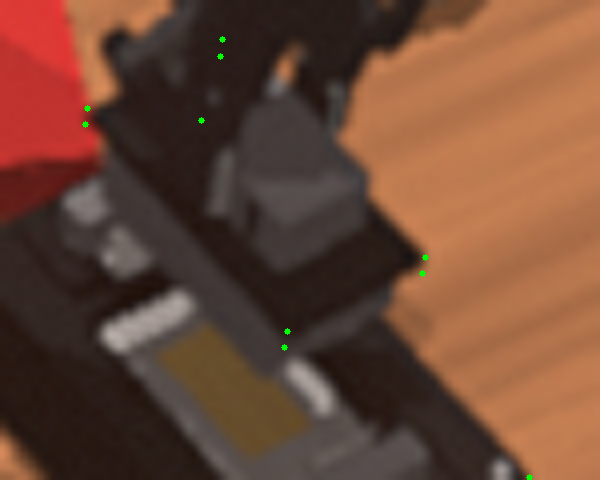

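Call:
servo_tool([
  [[2, 0, -0.3, 0, 0, 0, 0], [2, 0, 0, 2, 0, 0, 0], [2, 0, 0, 2, 0, 0, 0], [2, 0, 0, 1.5, 0, 0, 0], [2, 0, 0, 0.3, 0, 0, 0], [2, 0, 0, 0.3, 0, 0, 0], [2, 0, 0, 0.3, 0, 0, 0], [2, 0, 0, 0, 0, 0, 0]],
])

```text
clock: 15.3
tcp_pos: [0.5503, 0.1613, 0.1486]
orientation: [[0.998, 0.062, 0.001], [0.062, -0.998, 0.0], [0.001, -0.0, -1.0]]
force: [-0.6, 0.1, -3.3]
opening: 0.446
finger_force: 91.7
```

Call:
servo_tool([
  [[2, 0, 0, 0.3, 0, 0, 0], [2, 0, 0, 0.3, 0, 0, 0], [2, 0, 0, 0.2, 0, 0, 0], [2, 0, 0, 0, 0, 0, 0]],
])

```text
clock: 15.7
tcp_pos: [0.5498, 0.1611, 0.1399]
orientation: [[0.998, 0.062, -0.001], [0.062, -0.998, -0.0], [-0.001, 0.0, -1.0]]
force: [-0.9, 0.1, -2.2]
opening: 0.445
finger_force: 91.7
```

Call:
servo_tool([
  [[2, 0, 0, 0.3, 0, 0, 0], [2, 0, 0, 0.3, 0, 0, 0], [2, 0, 0, 0.3, 0, 0, 0], [2, 0, 0, 0.2, 0, 0, 0], [2, 0, 0, 0, 0, 0, 0]],
])

```text
clock: 16.2
tcp_pos: [0.5499, 0.1612, 0.1289]
orientation: [[0.998, 0.062, -0.0], [0.062, -0.998, -0.0], [-0.0, 0.0, -1.0]]
force: [-0.1, -0.6, -3.4]
opening: 0.45
finger_force: 91.7
```

Call:
servo_tool([
  [[2, 0, 0, 0.3, 0, 0, 0], [2, 0, 0, 0.3, 0, 0, 0], [2, 0, 0, 0, 0, 0, 0]],
])

```text
clock: 16.5
tcp_pos: [0.5502, 0.1613, 0.1235]
orientation: [[0.998, 0.062, 0.0], [0.062, -0.998, 0.0], [0.0, -0.0, -1.0]]
force: [-1.3, 0.2, 3.3]
opening: 0.455
finger_force: 92.6
```

Clean entry; the platform and ramps are now in contact. Continuing the press.

Call:
servo_tool([
  [[2, 0, 0, 0.3, 0, 0, 0], [2, 0, 0, 0.3, 0, 0, 0], [2, 0, 0, 0.3, 0, 0, 0], [2, 0, 0, 0, 0, 0, 0]],
])

```text
clock: 16.9
tcp_pos: [0.5504, 0.1614, 0.1146]
orientation: [[0.998, 0.062, 0.001], [0.062, -0.998, 0.0], [0.001, -0.0, -1.0]]
force: [-0.6, 0.1, 3.2]
opening: 0.448
finger_force: 92.6
```

Call:
servo_tool([
  [[2, 0, 0, 0.3, 0, 0, 0], [2, 0, 0, 0.3, 0, 0, 0], [2, 0, 0, 0.3, 0, 0, 0], [2, 0, 0, 0, 0, 0, 0], [2, 0, 0, 0, 0, 0, 0]],
])

```text
clock: 17.4
tcp_pos: [0.5504, 0.1614, 0.1054]
orientation: [[0.998, 0.062, 0.001], [0.062, -0.998, 0.0], [0.001, -0.0, -1.0]]
force: [-0.2, 0.6, 1.1]
opening: 0.452
finger_force: 92.2
```

Call:
servo_tool([
  [[2, 0, 0, 0.15, 0, 0, 0], [2, 0, 0, 0.1, 0, 0, 0], [2, 0, 0, 0, 0, 0, 0], [2, 0, 0, 0, 0, 0, 0]],
])

```text
clock: 17.8
tcp_pos: [0.5504, 0.1614, 0.1034]
orientation: [[0.998, 0.062, 0.001], [0.062, -0.998, 0.0], [0.001, -0.0, -1.0]]
force: [-1.4, -0.6, 7.3]
opening: 0.454
finger_force: 92.6
```

```bash
python3 - <<'E'
from h import *
s=bot.observe();print(s['tcp_pos'],s['force'],s['opening'])
im=avg('scene',3); u,v=proj('scene',[.55,.158,.1])[0].astype(int)
cv2.imwrite('pics/p.png',cv2.resize(im[v-40:v+40,u-50:u+50],(800,600),interpolation=cv2.INTER_CUBIC))
E
```

```text
[0.5504 0.1614 0.1034] [-1.4135 -0.552   7.2956] 0.4537947144299068
```

View pics/p.png

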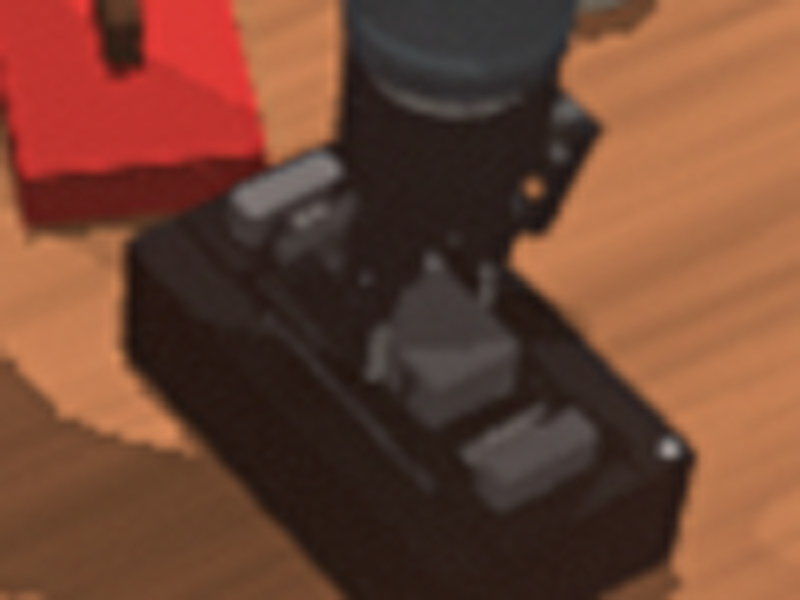

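The pack sits flush with both catch noses forward (330,230 and 530,450), and the force matches the platform spring alone. Releasing.

Call:
servo_tool([
  [[5, 0, 0, 0, 0, 0, 0], [7, 0, 0, 0, 0, 0, 0], [8.5, 0, 0, 0, 0, 0, 0], [8.5, 0, 0, 0, 0, 0, 0], [8.5, 0, 0, -2, 0, 0, 0], [8.5, 0, 0, -3, 0, 0, 0], [8.5, 0, 0, -4, 0, 0, 0], [8.5, 0, 0, -4, 0, 0, 0]],
])

```text
clock: 18.75
tcp_pos: [0.5495, 0.161, 0.2337]
orientation: [[0.998, 0.062, -0.001], [0.062, -0.998, -0.0], [-0.001, 0.0, -1.0]]
force: [0.8, -0.3, -0.3]
opening: 0.995
finger_force: 0.0
```

Call:
servo_tool([
  [[8.5, -2, 4, -1, 0, 0, 0], [8.5, -2, 4, 0, 0, 0, 0], [8.5, -2, 4, 0, 0, 0, 0], [8.5, -2, 4, 0, 0, 0, 0], [8.5, 0, 4, 0, 0, 0, 0], [8.5, 0, 4, 0, 0, 0, 0], [8.5, 0, 0, 0, 0, 0, 0], [8.5, 0, 0, 0, 0, 0, 0]],
])

```text
clock: 19.55
tcp_pos: [0.4848, -0.0839, 0.2427]
orientation: [[0.998, 0.06, -0.0], [0.06, -0.998, 0.0], [-0.0, -0.0, -1.0]]
force: [0.8, 1.1, -0.3]
opening: 0.997
finger_force: 0.0
```

```bash
python3 - <<'E'
from h import *
s=bot.observe();print(s['clock'],s['tcp_pos'],s['force'],s['opening'])
out=[]
for n in('top','scene'):
    im=avg(n,3); u,v=proj(n,[.55,.158,.1])[0].astype(int)
    out.append(cv2.resize(im[v-50:v+50,u-40:u+40],(400,500),interpolation=cv2.INTER_CUBIC))
    # block top: expected grip block top height .105 when flush
    g=im[:,:,:].astype(float)
    p=proj(n,[.5504,.1614,.105])[0].astype(int); ref=np.median(im[p[1]-2:p[1]+3,p[0]-2:p[0]+3].reshape(-1,3),0)
    print(n,ref,face(n,blob(np.abs(g-ref).max(2)<22,p),.105))
cv2.imwrite('pics/f.png',np.hstack(out))
E
```

```text
19.55 [ 0.4848 -0.0839  0.2427] [ 0.763   1.0944 -0.3353] 0.9968402338423811
top [112. 115. 118.] (array([0.5476, 0.1582]), array([0.5484, 0.1593]), np.float64(0.062159160218510756), array([0.0757, 0.0356]), 250)
scene [128. 129. 139.] (array([0.5445, 0.16  ]), array([0.5411, 0.1598]), np.float64(0.18686203287695946), array([0.0915, 0.038 ]), 299)
```

View pics/f.png

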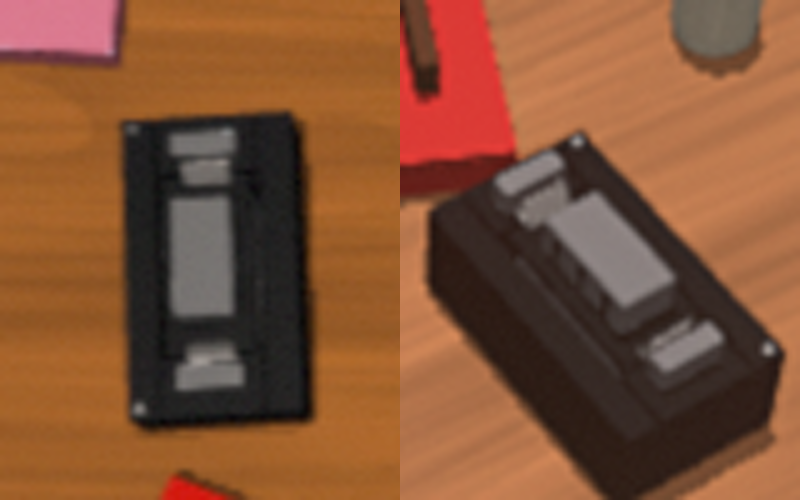

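The pack stays down flush with both catches over its rim, and the arm is clear. Handing in.

```bash
python3 -c "
from plant import bot
print(bot.close_job())"
```

```text
the job is handed in; nothing more can be done
None
```

The plywood cover is flat and right way up on the bench, and the larger pack is pressed flush in the dock with both catches over its rim in the last pictures. The job is handed in at about 20 s; it returned no verdict.

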